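# Strainer plate and snap lid on the shell-soaking pot

### The arm

A 7-joint arm with a two-finger parallel gripper is mounted at the origin on a cart in front of the work surface, level with it; the furniture and walls round the work are solid. World frame = base frame: x ahead of the robot, y to its left, z up, the work surface at z = 0. Lengths are in m, angles in rad, forces in N, time in s.
With the tool pointing down it reaches from about 0.4 to 0.925 m from the base axis. Payload 4.1 kg.
Tool frame: the origin (TCP) lies on the mounting face of the last link; the fingertips stand 173 mm ahead of it and the grasp point (between the pads) lies 155 mm ahead of it (ctrl.finger_overhang is the distance from the TCP to the fingertips, in m); z points along the fingers, y is the line along which they close (so a half turn about z gives the same grasp; the last joint's range is limited). The gripper opens to 85 mm and grips with 20 to 120 N. Pads are 22 mm wide; open, the fingers measure 114 mm over their backs; the gripper's body (76 mm by 85 mm) begins 54 mm behind the grasp point. The pads swing forward as they close: fully open they stand 13 mm farther back than shut.
Start: joints at [1.17, 0.398, 0.045, 1.537, -0.019, 1.207, -0.051], TCP at [0.193, -0.621, 0.405] pointing down, gripper open.
Joint ranges: [-2.82, 2.82], [-0.49, 2.23], [-1.37, 1.46], [0, 2.46], [-1.36, 4.5], [0.23, 2], [-2.94, 2.94]. Speed limits (rad/s): [2.57, 2.57, 3.14, 3.14, 3.14, 3.14, 3.14].

### API

Orientations are given as a 3x3 rotation matrix whose columns are the frame's x, y, z axes.
In Python, from rig import ctrl, eyes, workorder gives the robot as it stands.
- The arm moves only by the shell command python3 -m handwheel 'ROWS' [OPENING] [FORCE]. ROWS is a JSON object of lists of equal length, an entry for each row: "linear": the shift along the tool's x, y, z in mm, a list of three; "spin": the turn about the tool's z in degrees. A call has exactly 10 rows; each row is the pose to reach, as a shift and turn from the pose commanded when the call began, along the tool's axes at that moment; what a row does not reach only later rows make up. A row lasts 1/8 s, in which the tool goes at most 62.5 mm and 10.7 degrees, less where a joint would pass 70% of its speed; a pose out of reach is approached as far as the arm can. A call with a gripper value outside its range is refused whole. OPENING is the gripper's target within -1 to 1 (shut at 1, half-way at 0, fully open at -1), set as the call begins (- or left out, the last holds). The fingers move at their own pace and stop on an object; FORCE is the grip in N (left out, the last holds). Time passes only in rows, so rows that repeat a pose let the fingers close, or fill a call up. It gives the time, the measured TCP pose, the force, the opening and the grip force at its end, in the units of the state.
- ctrl.get_obs(): the state, without advancing time (a new reading comes with each control period).
- eyes.capture(name): name is "side" or "top" or "wrist"; returns a dict with "color" (480x640x3 uint8, blue, green, red), "intrinsics" (3x3 intrinsics, pixels), "k1" (the pictures are not rectified: a ray, as slopes to the right and down, at radius r is drawn at 1 + k1 r^2 times it, then the intrinsics apply), "R" (3x3) and "t" (3): a world point X has camera coordinates R X + t. Camera axes: x right, y down, z forward; pixel columns grow to the right and rows downward; lengths in m; the calibration is good to about 2 mm. A picture is of the moment at which its call begins. There is no depth.
- workorder.finish_job(): hands the job in; it is judged then, once.
The state is a dict: "time": time; "joints": joint angles; "joint_velocities": joint speeds; "tau": joint torques, N m; "ee_pos": TCP position; "eef_rot": TCP orientation; "ft_force": force on the tool from outside, world axes, zero at the start; "moment": the same for the moment, N m; "width": finger opening in m; "grip_force": force on a finger pad.
Only numpy, scipy, OpenCV 4.12 (cv2) and the standard library are available. Lean on these libraries where they do the work, as an engineer would, in place of code of your own. Each camera call takes 0.05 s, during which the arm holds its last target. There are 200 camera calls.

### The job

Make the white shell-soaking pot ready for storage. Hold the perforated steel strainer plate by its knob, tilt it, tuck its low edge under the pot's orange lip and lower the other side (do not let it drop) until it lies level on its seat in the round recess; then let go, set the blue lid on the pot and press it down until both blue side catches have snapped over its rim. Leave the other things on the bench where they are.

Things in the scene. Friction and masses are not known exactly. Their poses are not given: they have to be found in the camera images.
- pot: round white soaking pot, fixed upright on the bench; origin at the centre of its underside, z up. Outside the recess wall a flat shoulder, 30 mm above the origin and out to 78 mm radius, carries the lid. A blue spring catch stands at +y and one at -y, out to 96 mm from the centre, 59 mm tall
- pot_seat (a point): centre of the plate's flat ring seat: on the pot's axis, 30 mm above its underside; pot's axes. The well inside the seat is 84 mm across. The recess above the seat is a round wall 104 mm across inside, 118 mm outside, 12 mm high
- pot_lip (a point): middle of the inner lower edge of the orange lip on the pot's -x side (turned towards the robot within 29 degrees): 44 mm from the axis, 12 mm above the seat. Straight, 48 mm wide along y, 5 mm thick, reaching 8 mm in over the recess: the plate goes under it with its -x edge low (15 to 25 degrees, knob leaning to -x), slides to -x, then is laid level
- plate_center (a point): strainer plate: perforated steel disc 100 mm across, 7 mm thick, with a round black knob 28 mm across and 32 mm high in the middle of its top (39 mm high in all, 0.13 to 0.25 kg); lies flat on the bench at first, knob up. This point is on its axis, 19.5 mm above its underside; z out through the knob
- plate: the same strainer plate; origin at the centre of its underside
- lid_center (a point): blue round lid, right way up on the bench at first: bottom flange 148 mm across, 6 mm thick; hollow, opening 127 mm across; dome 135 mm across, 49 mm high; on top a white bar handle 64 mm long (x), 18 wide (y), 32 high (81 mm high in all, 0.13 to 0.25 kg). This point is on its axis, 40.5 mm above its underside. On the pot the flange lies on the shoulder, at any yaw
- lid: the same lid; origin at the centre of its underside
- catch_left (a joint): spring catch on the pot's +y side: 0 (m) at rest, grows as it is pushed outwards, at most 0.009. Its hook, with a steep ramp above, stands 4.5 mm over the edge of the seated lid's flange, which pushes it out on the way down; it then springs back over the flange. Both together take about 5 to 15 N of downward push
- catch_right (a joint): the same on the pot's -y side
- rinse_bottle: lilac plastic bottle, 62 mm across, 116 mm tall, standing behind the work; loose bystander
- ramekin: small white ramekin of brown ink, 67 mm across, 40 mm tall, standing behind the work; loose bystander
- shell_a: dark mussel shell, 60 mm long, 8 mm high, lying at the front of the bench; loose bystander
- shell_b: dark mussel shell, 58 mm long, 8 mm high, lying at the front of the bench; loose bystander

How it is judged:
By the outcome, as a careful person would: the job done as asked, in the order asked, and still so for the second after the job is handed in, with the robot touching nothing.
It also fails if it takes over 54 s, if anything falls off the work surface, if the arm or the gripper's body presses on something with over 40 N, if the wrist force passes 120 N, or if a joint passes its speed limit or range.

## Working session

There is one attempt and no reset: what is moved stays moved. The work goes in short steps, Python scripts to look and compute and a shell command to move; the robot and the scene stay as the last step left them, time stands still between calls to the robot, and variables do not carry over. Pictures are saved under pics/ and viewed, at most 10 in all, crops included, and the job is handed in when it is done.

```bash
ls; mkdir -p pics
python3 - <<'E'
from rig import ctrl,eyes
import cv2,numpy as np
for n in("top","side"):
    c=eyes.capture(n);cv2.imwrite(f"pics/{n}0.png",c["color"]);print(n,c["intrinsics"],c["k1"],c["R"],c["t"])
o=ctrl.get_obs()
for k in("time","ee_pos","eef_rot","ft_force","width"):print(k,o[k])
print(ctrl.finger_overhang)
E
```

```text
pics
top [[491.01918123   0.         322.69128179]
 [  0.         491.01918123 234.45310568]
 [  0.           0.           1.        ]] 0.030598360513109244 [[ 0.01993292 -0.99956305  0.02182632]
 [-0.99346185 -0.02225631 -0.11197414]
 [ 0.11241098 -0.01945165 -0.99347139]] [-0.0169226   0.61845012  0.95728653]
side [[506.22823772   0.         307.0969962 ]
 [  0.         506.22823772 244.3586583 ]
 [  0.           0.           1.        ]] 0.026224146199436284 [[ 0.8698615  -0.49292978 -0.0190053 ]
 [-0.33041222 -0.55359729 -0.76443299]
 [ 0.3662905   0.67123041 -0.644423  ]] [-0.51110256  0.25223527  0.78364701]
time 0.1
ee_pos [ 0.19316814 -0.62036477  0.40376259]
eef_rot [[ 9.54768355e-01  2.97349967e-01 -6.21643200e-04]
 [ 2.97350598e-01 -9.54766947e-01  1.64302981e-03]
 [-1.04969521e-04 -1.75355884e-03 -9.99998457e-01]]
ft_force [-0.24889634  0.59202851 -0.00311625]
width 0.08554939469317233
0.1734
```

View pics/top0.png

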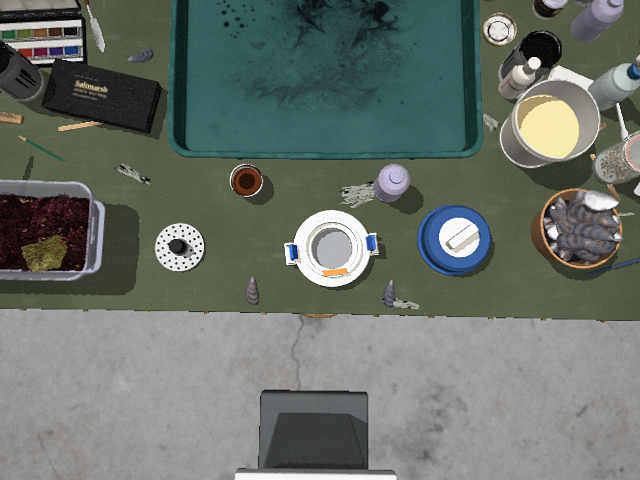

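View pics/side0.png

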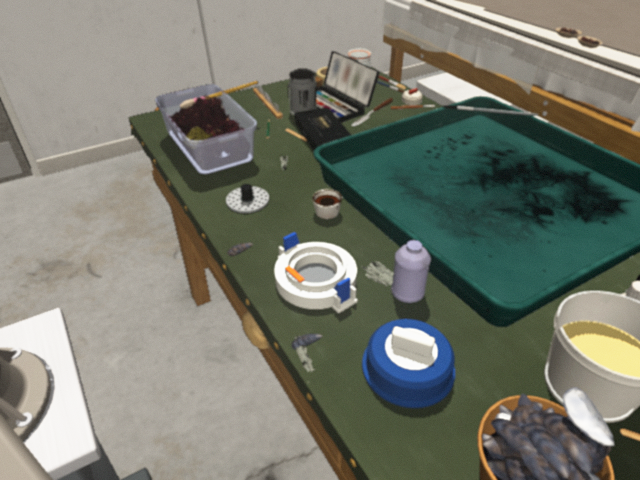

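Top view: plate about (180,247), knob (178,246). Pot centre about (331,248), catches (291,252) and (372,244), lip (335,272). Lid about (456,240), with its handle running (449,247)–(476,231). I'll enlarge these.

```bash
cat > h.py <<'E'
import numpy as np,cv2
from rig import ctrl,eyes
def ray(c,uv):
    K=np.array(c["intrinsics"]);R=np.array(c["R"]);t=np.array(c["t"])
    n=cv2.undistortPoints(np.array([[uv]],float),K,np.array([c["k1"],0,0,0.]))[0,0]
    return -R.T@t, R.T@np.array([n[0],n[1],1])
def at(c,uv,z):
    o,d=ray(c,uv);return o+d*(z-o[2])/d[2]
def proj(c,X):
    q=np.array(c["R"])@X+c["t"];n=q[:2]/q[2];n=n*(1+c["k1"]*(n@n));K=np.array(c["intrinsics"]);return n*K[0,0]+K[:2,2]
def circ(c,ctr,r,col,R=np.eye(3)):
    for a in np.linspace(0,2*np.pi,60,endpoint=False):
        u=proj(c,ctr+R@np.array([r*np.cos(a),r*np.sin(a),0]));yield u
def tool(dx): # world shift -> tool axes mm
    return np.round(1000*np.array(ctrl.get_obs()["eef_rot"]).T@np.array(dx),1)
E
python3 - <<'E'
from h import *
im=cv2.imread("pics/top0.png");o=np.zeros((600,800,3),np.uint8)
def put(x,y,w,h,X,Y):o[Y:Y+4*h,X:X+4*w]=cv2.resize(im[y:y+h,x:x+w],None,fx=4,fy=4,interpolation=cv2.INTER_CUBIC)
put(277,203,110,90,0,0);put(412,200,85,80,460,0) ;put(150,217,60,60,0,360)
cv2.imwrite("pics/z.png",o)
E
```

```text
(no output)
```

View pics/z.png

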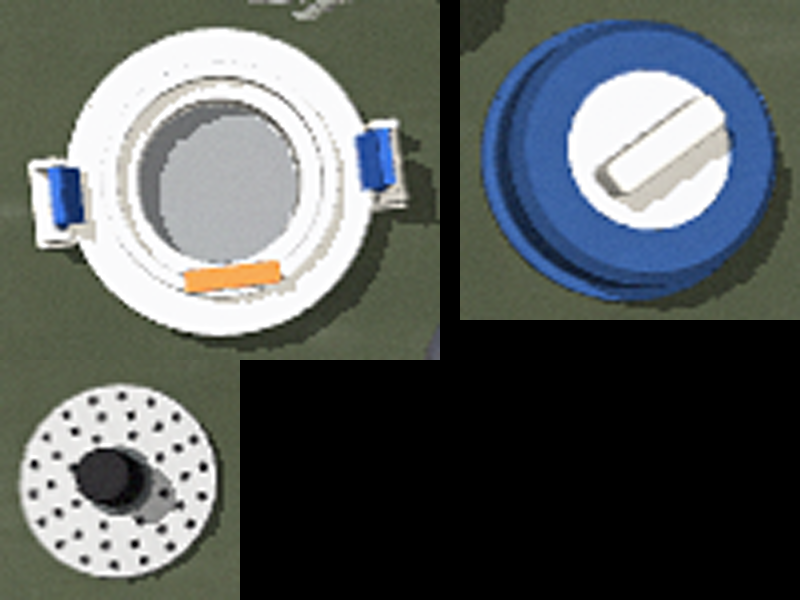

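Run:
```python
from h import *
c=eyes.capture("top")
p=lambda x,y:((x)/4+277,(y)/4+203)
P={"pot":(331.75,248.4,.03),"pot2":(332,248.3,.03),"cL":(*p(65,197),.059),"cR":(*p(376,160),.059),"lipL":(*p(184,280),.047),"lipR":(*p(281,272),.047),
"plate":(179.5,247.25,.007),"knob":(176.25,245.75,.039),"lid":(462.25,236,.081),"lid2":(459.4,237.4,.049),"hA":((609-460)/4+412,245,.081),"hB":((713-460)/4+412,227,.081)}
Q={k:at(c,v[:2],v[2])for k,v in P.items()}
for k,v in Q.items():print(k,v.round(4))
d=Q["cL"]-Q["cR"];print("pot yaw",np.degrees(np.arctan2(-d[0],d[1])));d=Q["lipL"]-Q["lipR"];print(np.degrees(np.arctan2(-d[0],d[1])))
d=Q["hB"]-Q["hA"];print("handle ang",np.degrees(np.arctan2(d[1],d[0])))
o=ctrl.get_obs();R=o["eef_rot"];print(o["ee_pos"],"tool x ang",np.degrees(np.arctan2(R[1][0],R[0][0])))
```

```text
pot [ 0.5912 -0.0228  0.03  ]
pot2 [ 0.5914 -0.0233  0.03  ]
cL [0.5795 0.0537 0.059 ]
cR [ 0.6011 -0.0989  0.059 ]
lipL [ 0.5406 -0.0057  0.047 ]
lipR [ 0.5455 -0.0537  0.047 ]
plate [0.5888 0.2891 0.007 ]
knob [0.5891 0.287  0.039 ]
lid [ 0.6165 -0.2727  0.081 ]
lid2 [ 0.6173 -0.2768  0.049 ]
hA [ 0.5985 -0.2474  0.081 ]
hB [ 0.6346 -0.2982  0.081 ]
pot yaw 8.050244843823432
5.89158270743228
handle ang -54.53862853991421
[ 0.19318781 -0.62040114  0.40392046] tool x ang 17.298510768597104
```

```bash
python3 -m handwheel '{"linear":[[451,-247,0],[451,-247,0],[451,-247,0],[451,-247,0],[451,-247,0],[451,-247,0],[451,-247,0],[648,-749,50],[648,-749,50],[648,-749,50]],"spin":[0,0,0,5,5,9.8,9.8,9.8,9.8,9.8]}' -1 60
python3 - <<'E'
from h import *
print(tool(np.array([.589,.288,.30])-ctrl.get_obs()["ee_pos"]))
E
```

```text
time: 1.4
ee_pos: [0.5258, -0.1193, 0.3888]
eef_rot: [[0.991, 0.13, 0.0], [0.13, -0.991, -0.0], [-0.0, 0.0, -1.0]]
ft_force: [1.2, 0.6, 0.4]
width: 0.0852
grip_force: 0.0
[ 115.7 -395.6   88.7]
```

```bash
python3 -m handwheel '{"linear":[[116,-396,89],[116,-396,89],[116,-396,89],[116,-396,89],[116,-396,89],[116,-396,89],[116,-396,89],[116,-396,89],[116,-396,89],[116,-396,89]],"spin":[0,0,0,0,0,0,0,0,0,0]}'
python3 - <<'E'
from h import *
c=eyes.capture("wrist");cv2.imwrite("pics/w1.png",c["color"])
print(tool(np.array([.589,.288,.184])-ctrl.get_obs()["ee_pos"]),proj(c,np.array([.589,.288,.039])),proj(c,np.array([.589,.288,.0])))
E
```

```text
time: 2.65
ee_pos: [0.5897, 0.2845, 0.3002]
eef_rot: [[0.992, 0.128, 0.0], [0.128, -0.992, -0.001], [0.0, 0.001, -1.0]]
ft_force: [0.2, 0.6, -0.2]
width: 0.0855
grip_force: 0.0
[ -0.3  -3.6 116.4] [310.8614552  246.06483963] [311.6120459  231.51843771]
```

View pics/w1.png

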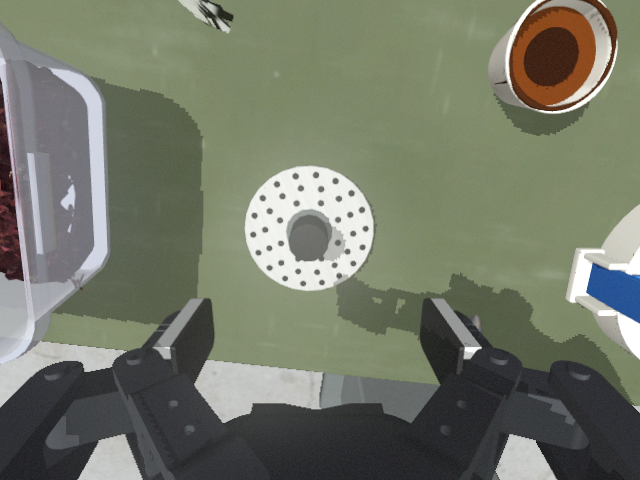

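Wrist view: plate centre is about (310,228) with the knob above (309,237), so roughly 2–4 mm further +x than estimated. Descending to the knob.

```bash
python3 -m handwheel '{"linear":[[2,-4,20],[2,-4,40],[2,-4,60],[2,-4,80],[2,-4,95],[2,-4,105],[2,-4,112],[2,-4,116],[2,-4,116],[2,-4,116]],"spin":[0,0,0,0,0,0,0,0,0,0]}' && python3 -m handwheel '{"linear":[[0,0,0],[0,0,0],[0,0,0],[0,0,0],[0,0,0],[0,0,0],[0,0,0],[0,0,0],[0,0,0],[0,0,0]],"spin":[0,0,0,0,0,0,0,0,0,0]}' 1 40
python3 - <<'E'
from h import *
o=ctrl.get_obs();R=np.array(o["eef_rot"]);print(o["ee_pos"],np.degrees(np.arctan2(R[1,0],R[0,0])))
c=eyes.capture("wrist");cv2.imwrite("pics/w2.png",c["color"])
E
```

```text
time: 3.95
ee_pos: [0.5909, 0.2908, 0.1846]
eef_rot: [[0.991, 0.13, 0.001], [0.13, -0.991, 0.0], [0.001, -0.0, -1.0]]
ft_force: [0.5, -0.1, -0.0]
width: 0.0854
grip_force: 0.0
time: 5.2
ee_pos: [0.5908, 0.2907, 0.1843]
eef_rot: [[0.991, 0.13, 0.0], [0.13, -0.991, -0.0], [0.0, 0.0, -1.0]]
ft_force: [-1.0, -0.3, 4.6]
width: 0.0269
grip_force: 39.9
[0.59076626 0.29068047 0.18434907] 7.4919507407231904
```

View pics/w2.png

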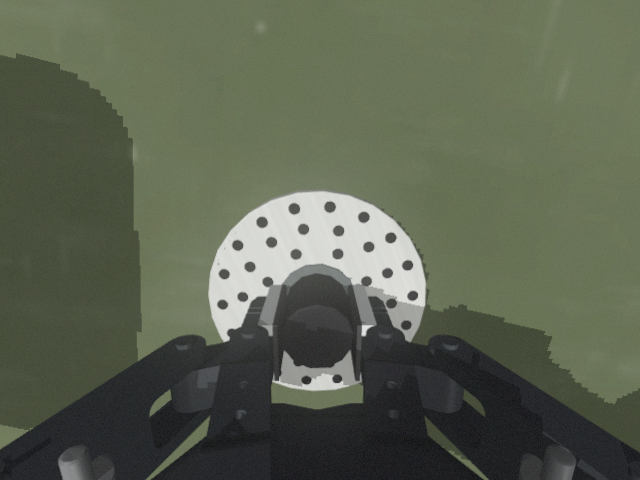

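Knob is gripped (26.9 mm). The plate circle spans about (209–427, 192–390), centre near (318,291). Computing the offset and the way to the tilt location at the lip.

Run:
```python
from h import *
c=eyes.capture("wrist");p=at(c,(318,291),.007);o=ctrl.get_obs()
print("plate",p, "in tool",tool(p-o["ee_pos"]))
a=np.radians(7.5);ex=np.array([np.cos(a),np.sin(a),0])
C=np.array([.5915,-.023,0])
for d,z in((-.1,.27),(-.1,.235),(-.108,.212)):
    print(d,tool(C+ex*d+[0,0,z]-o["ee_pos"]))
```

```text
plate [0.59519212 0.29051545 0.007     ] in tool [  4.3   0.7 177.3]
-0.1 [-140.1  311.1  -85.7]
-0.1 [-140.2  311.1  -50.7]
-0.108 [-148.2  311.1  -27.7]
```

```bash
python3 -m handwheel '{"linear":[[0,0,-40],[-20,20,-86],[-60,70,-86],[-100,120,-86],[-130,170,-86],[-143,220,-86],[-143,270,-86],[-143,300,-86],[-143,311,-86],[-143,311,-86]],"spin":[0,0,0,0,0,0,0,0,0,0]}' && python3 -m handwheel '{"linear":[[0,0,10],[0,0,20],[0,0,30],[0,0,35],[0,0,38],[-2,0,43],[-4,0,48],[-6,0,53],[-8,0,58],[-8,0,58]],"spin":[0,0,0,0,0,0,0,0,0,0]}'
python3 - <<'E'
from h import *
c=eyes.capture("side");cv2.imwrite("pics/s1.png",cv2.resize(c["color"][200:350,200:400],None,fx=4,fy=4,interpolation=cv2.INTER_CUBIC))
E
```

```text
time: 6.55
ee_pos: [0.4891, -0.036, 0.2695]
eef_rot: [[0.992, 0.13, -0.001], [0.13, -0.992, 0.001], [-0.001, -0.001, -1.0]]
ft_force: [-0.4, 0.3, -2.0]
width: 0.0269
grip_force: 40.3
time: 7.8
ee_pos: [0.4816, -0.0374, 0.2125]
eef_rot: [[0.991, 0.13, 0.001], [0.13, -0.991, -0.0], [0.001, 0.0, -1.0]]
ft_force: [-1.4, -0.5, 3.2]
width: 0.0266
grip_force: 41.9
```

View pics/s1.png

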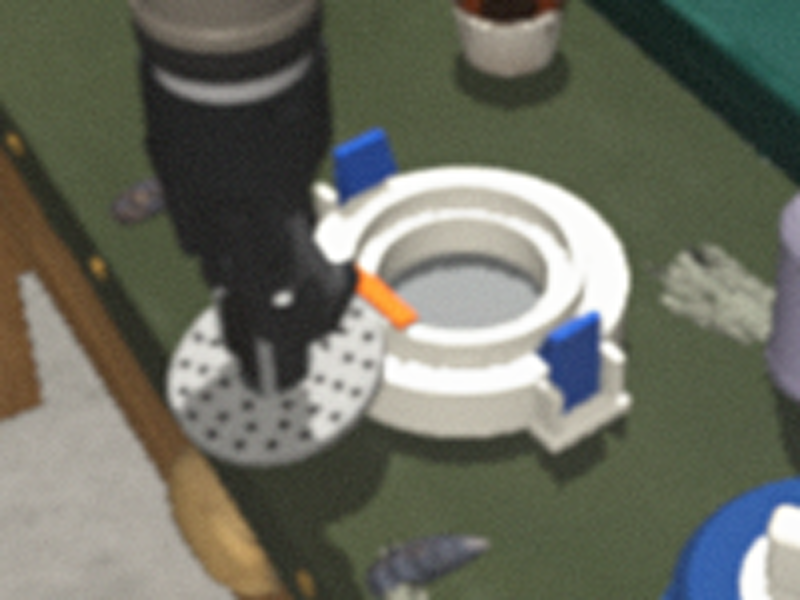

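Plate is tilted over the lip, -x edge low: its outline runs from x≈168 to 388 with its bottom at v≈463 in the crop. Estimating the angle by a projection fit.

```bash
cat >> h.py <<'E'
A=np.radians(7.5)
PR=np.array([[np.cos(A),-np.sin(A),0],[np.sin(A),np.cos(A),0],[0,0,1]])
def plate_ext(c,piv,h,th,off=0):
    t=np.radians(th);Rt=np.array([[np.cos(t),0,-np.sin(t)],[0,1,0],[np.sin(t),0,np.cos(t)]]) # knob leans -x
    R=PR@Rt;o=piv+PR@[off,0,0]
    top=np.array(list(circ(c,o+R@[0,0,7e-3-h],.05,0,R)));bot=np.array(list(circ(c,o+R@[0,0,-h],.05,0,R)))
    a=np.vstack([top,bot]);return np.r_[a.min(0),a.max(0)].round(1)
E
python3 - <<'E'
from h import *
c=eyes.capture("side");o=ctrl.get_obs();p=o["ee_pos"];print(p)
print("obs left 242 right 297 bottom 316.2")
for off in(0,.003):
  for th in(14,18,22,26):print(off,th,plate_ext(c,np.array([p[0],p[1],p[2]-.155]),.0293,th,off))
E
```

```text
[ 0.4816246  -0.03738729  0.21250025]
obs left 242 right 297 bottom 316.2
0 14 [241.7 269.  296.1 316.8]
0 18 [242.9 267.7 296.6 316.8]
0 22 [244.1 266.4 297.  316.7]
0 26 [245.4 265.  297.3 316.5]
0.003 14 [243.1 268.3 297.5 316. ]
0.003 18 [244.3 267.  297.9 316. ]
0.003 22 [245.5 265.7 298.3 315.9]
0.003 26 [246.8 264.3 298.6 315.7]
```

```bash
python3 -m handwheel '{"linear":[[0,0,2],[0,0,3],[0,0,3],[0,0,-20],[0,0,-48],[40,0,-48],[80,0,-48],[110,0,-48],[110,0,-44],[110,0,-40]],"spin":[0,0,0,0,0,0,0,0,0,0]}'
cat > snap.py <<'E'
import sys
from h import *
t=eyes.capture("top");s=eyes.capture("side");w=eyes.capture("wrist")
f=lambda i,x,y,ww,hh,k:cv2.resize(i["color"][y:y+hh,x:x+ww],None,fx=k,fy=k,interpolation=cv2.INTER_CUBIC)
a=np.zeros((600,800,3),np.uint8)
a[:300,:400]=f(t,282,203,100,75,4);a[:300,400:]=f(s,260,215,100,75,4);a[300:,:400]=f(w,0,0,640,480,.625)
cv2.imwrite(sys.argv[1],a)
o=ctrl.get_obs();print(o["ee_pos"],o["ft_force"],o["time"]);d=PR.T@(o["ee_pos"]-np.array([.5915,-.023,0]));print("pot frame mm",(d*1000).round(1))
E
python3 snap.py pics/m1.png
```

```text
time: 9.15
ee_pos: [0.5896, -0.0231, 0.2508]
eef_rot: [[0.991, 0.13, -0.003], [0.13, -0.991, -0.0], [-0.003, -0.0, -1.0]]
ft_force: [-0.2, -0.5, -2.2]
width: 0.0269
grip_force: 41.7
[ 0.58937734 -0.02331461  0.25135018] [-0.41498582 -0.31550089 -2.29583688] 9.3
pot frame mm [ -2.1  -0.  251.4]
```

View pics/m1.png

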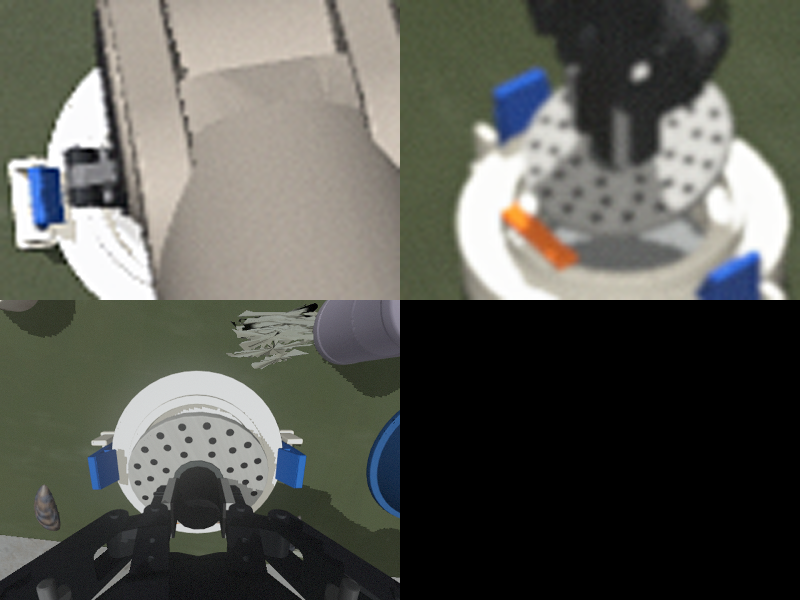

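Montage: plate hangs tilted above the recess with the low edge inward of the orange lip. In the side crop it spans (525–733, 70–235); in the wrist view it sits ~2 mm to the right of the pot's middle. Checking tilt and offset.

Run:
```python
from h import *
c=eyes.capture("side");p=ctrl.get_obs()["ee_pos"]
print("obs 291.2 232.5 343.2 273.8")
for off in(0,.004):
  for th in(14,18,22,26):print(off,th,plate_ext(c,np.array([p[0],p[1],p[2]-.155]),.0293,th,off))
X=np.array([.5915,-.023,.03]);a=np.array(list(circ(c,X,.078,0)));print("shoulder pred",np.r_[a.min(0),a.max(0)].round(1),"obs left",260+57/4,"right",260+393/4)
```

```text
obs 291.2 232.5 343.2 273.8
0 14 [289.6 230.  343.1 274. ]
0 18 [290.6 228.6 343.7 274.2]
0 22 [291.7 227.2 344.2 274.2]
0 26 [292.9 225.8 344.6 274.2]
0.004 14 [291.3 229.2 344.8 273.1]
0.004 18 [292.4 227.8 345.4 273.2]
0.004 22 [293.5 226.4 345.8 273.3]
0.004 26 [294.6 225.  346.2 273.2]
shoulder pred [273.7 242.5 355.6 298.5] obs left 274.25 right 358.25
```

```bash
python3 -m handwheel '{"linear":[[3,-1,0],[3,-1,5],[3,-1,10],[3,-1,14],[3,-1,17],[3,-1,20],[3,-1,20],[1,-1,20],[-1,-1,20],[-3,-1,20]],"spin":[0,0,0,0,0,0,0,0,0,0]}'
```

```text
time: 10.6
ee_pos: [0.5889, -0.0222, 0.2331]
eef_rot: [[0.991, 0.131, 0.006], [0.131, -0.991, 0.001], [0.006, 0.0, -1.0]]
ft_force: [6.0, 0.9, -4.1]
width: 0.0269
grip_force: 41.6
```

```bash
python3 -m handwheel '{"linear":[[3,0,0],[6,0,0],[6,0,3],[6,0,5],[6,0,5],[4,0,5],[2,0,5],[0,0,5],[-2,0,5],[-2,0,5]],"spin":[0,0,0,0,0,0,0,0,0,0]}'; python3 snap.py pics/m2.png
```

```text
time: 11.85
ee_pos: [0.5853, -0.0227, 0.2271]
eef_rot: [[0.991, 0.13, -0.0], [0.13, -0.991, -0.0], [-0.0, 0.0, -1.0]]
ft_force: [0.5, -0.6, -2.1]
width: 0.0267
grip_force: 41.6
[ 0.58554144 -0.02265045  0.22720382] [-0.39266185  0.02175917 -2.53284161] 12.0
pot frame mm [ -5.9   1.1 227.2]
```

View pics/m2.png

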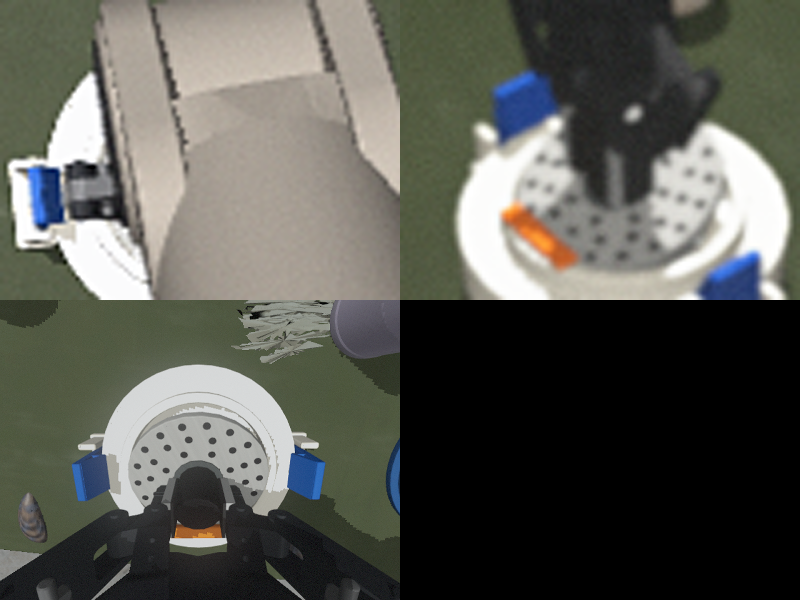

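Plate's low edge is now at/under the lip with no contact force. Sliding further to -x.

```bash
python3 -m handwheel '{"linear":[[-1,0,0],[-2,0,0],[-3,0,0],[-4,0,0],[-4,0,1],[-5,0,1],[-5,0,2],[-5,0,2],[-5,0,2],[-5,0,2]],"spin":[0,0,0,0,0,0,0,0,0,0]}'
```

```text
time: 13.25
ee_pos: [0.5819, -0.0232, 0.2264]
eef_rot: [[0.991, 0.131, 0.005], [0.131, -0.991, 0.0], [0.005, 0.0, -1.0]]
ft_force: [5.9, 0.6, 1.1]
width: 0.0264
grip_force: 41.9
```

```bash
python3 -m handwheel '{"linear":[[1.5,0,0],[2.5,0,1.2],[3.5,0,2.5],[4.3,0,3.7],[5,0,5],[6,0,6.3],[6.8,0,7.6],[7.5,0,9],[8.2,0,10],[9,0,11]],"spin":[0,0,0,0,0,0,0,0,0,0]}'; python3 snap.py pics/m3.png
```

```text
time: 14.5
ee_pos: [0.5905, -0.022, 0.2157]
eef_rot: [[0.991, 0.13, 0.003], [0.13, -0.991, -0.0], [0.003, 0.001, -1.0]]
ft_force: [3.9, -0.3, 7.6]
width: 0.0268
grip_force: 43.6
[ 0.59053392 -0.0219378   0.21560892] [ 3.84241564 -0.26544111  7.26398158] 14.65
pot frame mm [ -0.8   1.2 215.6]
```

```bash
python3 -m handwheel '{"linear":[[0.5,0,0.5],[1,0,1],[1,0,1.5],[1,0,2],[1,0,2.5],[1,0,2.5],[1,0,2.5],[1,0,2.5],[1,0,2.5],[1,0,2.5]],"spin":[0,0,0,0,0,0,0,0,0,0]}'; python3 snap.py pics/m4.png
```

```text
time: 15.9
ee_pos: [0.5917, -0.0218, 0.2134]
eef_rot: [[0.991, 0.131, 0.004], [0.131, -0.991, -0.0], [0.004, 0.001, -1.0]]
ft_force: [4.1, 0.5, 7.6]
width: 0.0265
grip_force: 43.9
[ 0.59174778 -0.02180148  0.21343039] [ 3.85317721 -0.14230934  8.09152002] 16.05
pot frame mm [  0.4   1.2 213.4]
```

View pics/m4.png

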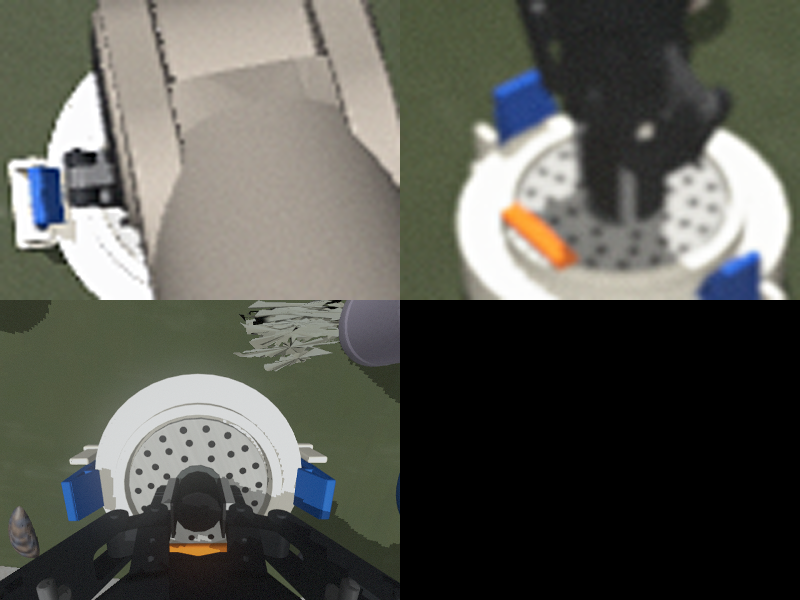

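Plate is inside the recess under the lip and nearly level (side crop). The force hasn't risen yet, so I'm pressing until it does.

```bash
python3 -m handwheel '{"linear":[[0.3,0,0.5],[0.6,0,1],[1,0,1.5],[1,0,2],[1,0,2.5],[1,0,2.5],[1,0,2.5],[1,0,2.5],[1,0,2.5],[1,0,2.5]],"spin":[0,0,0,0,0,0,0,0,0,0]}'
```

```text
time: 17.3
ee_pos: [0.5926, -0.0217, 0.212]
eef_rot: [[0.991, 0.13, 0.003], [0.13, -0.991, -0.001], [0.003, 0.001, -1.0]]
ft_force: [1.3, 0.5, 16.2]
width: 0.0267
grip_force: 45.0
```

```bash
python3 -m handwheel '{"linear":[[0,0,-2],[0,0,-2],[0,0,-2],[0,0,-2],[0,0,-4],[0,0,-12],[0,0,-30],[0,0,-60],[0,0,-100],[0,0,-130]],"spin":[0,0,0,0,0,0,0,0,0,0]}' -0.3
python3 - <<'E'
from h import *
o=ctrl.get_obs();print(tool(np.array([.618,-.275,.33])-o["ee_pos"]),o["joints"])
E
```

```text
time: 18.55
ee_pos: [0.5917, -0.0217, 0.3425]
eef_rot: [[0.991, 0.13, 0.003], [0.131, -0.991, -0.0], [0.003, 0.001, -1.0]]
ft_force: [0.5, 0.1, 0.0]
width: 0.0556
grip_force: 0.0
[ -7.  254.5  12.7] [ 0.22495048  0.36243703 -0.3290343   1.7449197   0.13282365  1.05250615
 -1.58970547]
```

```bash
python3 -m handwheel '{"linear":[[-7,55,10],[-7,110,10],[-7,160,10],[-7,205,10],[-7,240,10],[-7,254,10],[-7,254,10],[-7,254,10],[-7,254,10],[-7,254,10]],"spin":[9,18,27,36,45,54,62,62,62,62]}' -1
python3 - <<'E'
from h import *
o=ctrl.get_obs();R=np.array(o["eef_rot"]);print(o["joints"],np.degrees(np.arctan2(R[1,0],R[0,0])))
w=eyes.capture("wrist");t=eyes.capture("top")
a=np.zeros((600,800,3),np.uint8);f=lambda i,x,y,ww,hh,k:cv2.resize(i["color"][y:y+hh,x:x+ww],None,fx=k,fy=k,interpolation=cv2.INTER_CUBIC)
a[:480,:640]=w["color"];a[480:,:]=0
p=f(t,300,215,60,60,4);q=f(eyes.capture("side"),270,230,90,60,4);a[360:600,0:240]=p;a[360:600,440:800]=q
cv2.imwrite("pics/m5.png",a)
for z in(.049,.081):print(proj(w,np.array([.618,-.275,z])))
E
```

```text
time: 19.8
ee_pos: [0.6177, -0.2742, 0.3295]
eef_rot: [[0.582, -0.813, 0.0], [-0.813, -0.582, 0.0], [0.0, -0.0, -1.0]]
ft_force: [-0.2, -0.1, -0.3]
width: 0.0855
grip_force: 0.0
[ 0.37189906  0.50191591 -0.02442847  1.54959026  0.01297836  1.08982295
 -2.17597792] -54.41176843331432
[317.41443776 236.87158061]
[317.4610094  250.20172723]
```

View pics/m5.png

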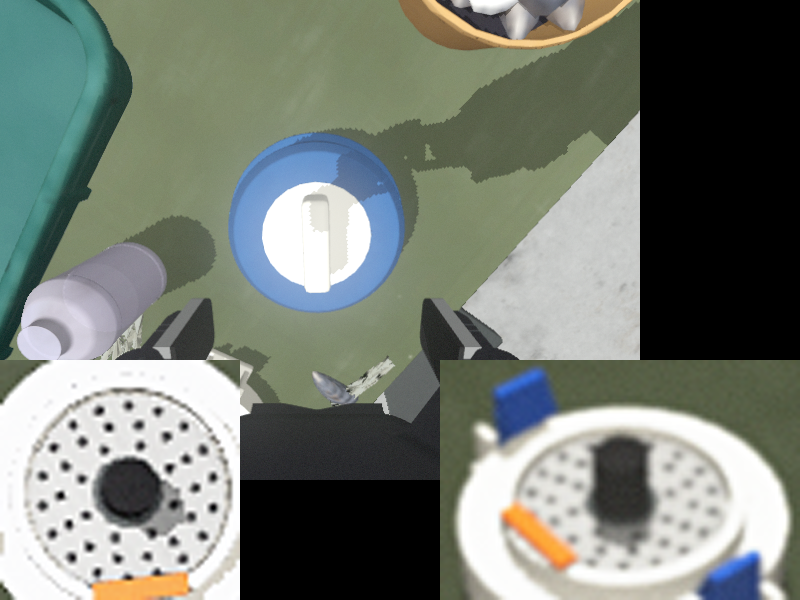

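Final check of the plate: top and side crops show it level in the recess, edge under the lip (crop ~(140,578)). In the wrist view the handle is upright, centred about (316,246), with the white disc at (316,233), ~2 mm ahead of prediction. Grasping.

```bash
python3 -m handwheel '{"linear":[[2,-0.5,20],[2,-0.5,40],[2,-0.5,60],[2,-0.5,75],[2,-0.5,88],[2,-0.5,97],[2,-0.5,103],[2,-0.5,103],[2,-0.5,103],[2,-0.5,103]],"spin":[0,0,0,0,0,0,0,0,0,0]}' && python3 -m handwheel '{"linear":[[0,0,0],[0,0,0],[0,0,0],[0,0,0],[0,0,0],[0,0,0],[0,0,0],[0,0,0],[0,0,-5],[0,0,-20]],"spin":[0,0,0,0,0,0,0,0,0,0]}' 1 100
```

```text
time: 21.2
ee_pos: [0.6194, -0.276, 0.2268]
eef_rot: [[0.581, -0.814, 0.001], [-0.814, -0.581, -0.001], [0.001, -0.001, -1.0]]
ft_force: [0.5, -0.9, 0.6]
width: 0.0854
grip_force: 0.0
time: 22.45
ee_pos: [0.6183, -0.2756, 0.2452]
eef_rot: [[0.581, -0.814, -0.003], [-0.814, -0.581, 0.001], [-0.003, 0.002, -1.0]]
ft_force: [-0.3, 0.5, -0.8]
width: 0.0164
grip_force: 98.8
```

```bash
python3 -m handwheel '{"linear":[[0,0,-40],[0,0,-85],[-15,-8,-120],[-60,-34,-120],[-105,-60,-120],[-150,-85,-120],[-190,-108,-120],[-215,-122,-120],[-221,-125,-120],[-221,-125,-115]],"spin":[0,0,0,0,0,0,0,0,0,0]}'
python3 - <<'E'
from h import *
o=ctrl.get_obs();print(o["ee_pos"],o["ft_force"])
T=np.array([.5925,-.0225,.29]);print(tool(T-o["ee_pos"]))
# lid position check in the side view: blue flange/dome mask extents vs model
c=eyes.capture("side");hsv=cv2.cvtColor(c["color"],cv2.COLOR_BGR2HSV)
m=cv2.inRange(hsv,(100,120,40),(125,255,255));n,l,s,ce=cv2.connectedComponentsWithStats(m)
print(s[s[:,4]>60])
p=o["ee_pos"];b=p[2]-.2263
a=np.array(list(circ(c,np.array([p[0],p[1],b]),.074,0)));print("flange pred",np.r_[a.min(0),a.max(0)].round(1))
E
```

```text
time: 23.7
ee_pos: [0.5928, -0.0243, 0.3618]
eef_rot: [[0.58, -0.814, 0.002], [-0.814, -0.58, -0.001], [0.002, -0.001, -1.0]]
ft_force: [0.3, -1.5, -2.0]
width: 0.0166
grip_force: 98.7
[ 0.59278549 -0.02431142  0.36175848] [ 0.34470279 -1.49962346 -2.00897284]
[-1.8 -0.8 71.8]
[[     0      0    640    480 303698]
 [   273    184     84     68   3280]
 [   335    278     15     24    215]]
flange pred [273.2 201.1 356.9 252.8]
```

Run:
```python
from h import *
from scipy.optimize import least_squares
cs={"side":eyes.capture("side"),"top":eyes.capture("top")}
for n,(cx,cy) in (("side",(316,270)),("top",(332,248))):
    im=cv2.imread(f"pics/{n}0.png");g=im.min(2).astype(float);c=cs[n]
    # shoulder edge: radial profile outward along projected model, find white->dark crossing, r between 60..95 mm at z=.03
    X=np.array([.5915,-.023,.03]);pts=[]
    for a in np.radians(np.arange(0,360,6)):
        if abs(np.sin(a-A))>.85: continue
        rs=np.arange(.066,.090,.0005);uv=np.array([proj(c,X+[r*np.cos(a),r*np.sin(a),0]) for r in rs],np.float32)
        v=cv2.remap(g,uv[None,:,0].copy(),uv[None,:,1].copy(),cv2.INTER_LINEAR)[0]
        if v[0]<150: continue
        k=np.argmax(v<120)
        if k: pts.append((a,rs[k]))
    pts=np.array(pts)
    f=lambda q:pts[:,1]-(q[2]+q[0]*np.cos(pts[:,0])+q[1]*np.sin(pts[:,0]))
    # far half only is a clean shoulder edge in oblique view
    r=least_squares(f,[0,0,.078],loss="soft_l1",f_scale=.001);print(n,len(pts),(r.x*1000).round(1),(pts[:,1]*1000).round(1))
```

```text
side 30 [ 2.1  1.7 80.7] [82.5 83.  83.5 83.5 84.  83.5 84.  83.5 84.  83.5 83.5 80.  79.5 79.
 79.  78.5 78.5 79.  79.5 80.  84.  87.5 81.  80.5 81.5 81.5 81.5 81.5
 82.  82.5]
top 38 [ 1.3  1.1 78.8] [80.5 80.5 80.  80.  80.  80.  80.5 80.5 80.5 80.5 80.5 79.  78.5 78.
 78.5 78.  78.  77.5 77.5 77.5 77.5 77.  76.5 77.5 77.  77.  77.  77.
 77.5 77.  79.  79.  79.5 79.5 79.5 79.5 80.  80. ]
```

```bash
python3 -m handwheel '{"linear":[[-2,-1.6,0],[-2,-1.6,15],[-2,-1.6,30],[-2,-1.6,42],[-2,-1.6,52],[-2,-1.6,60],[-2,-1.6,66],[-2,-1.6,70],[-2,-1.6,70],[-2,-1.6,70]],"spin":[0,0,0,0,0,0,0,0,0,0]}'
python3 - <<'E'
from h import *
o=ctrl.get_obs();print(tool(np.array([.593,-.0218,.27])-o["ee_pos"]))
E
```

```text
time: 25.1
ee_pos: [0.5929, -0.0209, 0.2915]
eef_rot: [[0.581, -0.814, 0.001], [-0.814, -0.581, -0.0], [0.0, -0.001, -1.0]]
ft_force: [0.3, 0.2, -1.1]
width: 0.0163
grip_force: 98.7
[ 0.8  0.5 21.5]
```

Contact-free. Lowering onto the shoulder and catches, gently.

```bash
python3 -m handwheel '{"linear":[[0.7,0.5,3],[0.7,0.5,6],[0.7,0.5,9],[0.7,0.5,12],[0.7,0.5,15],[0.7,0.5,18],[0.7,0.5,20],[0.7,0.5,22],[0.7,0.5,24],[0.7,0.5,24]],"spin":[0,0,0,0,0,0,0,0,0,0]}'
```

```text
time: 26.35
ee_pos: [0.5936, -0.0217, 0.2683]
eef_rot: [[0.581, -0.814, 0.003], [-0.814, -0.581, -0.0], [0.002, -0.002, -1.0]]
ft_force: [0.4, 0.1, 5.2]
width: 0.0164
grip_force: 99.6
```

```bash
python3 -m handwheel '{"linear":[[0,0,1],[0,0,2],[0,0,3],[0,0,4],[0,0,5],[0,0,6],[0,0,7],[0,0,8],[0,0,8],[0,0,8]],"spin":[0,0,0,0,0,0,0,0,0,0]}'
```

```text
time: 27.6
ee_pos: [0.5921, -0.0217, 0.258]
eef_rot: [[0.581, -0.814, -0.002], [-0.814, -0.581, -0.0], [-0.001, 0.002, -1.0]]
ft_force: [1.9, 0.6, -5.5]
width: 0.0165
grip_force: 98.3
```

```bash
python3 -m handwheel '{"linear":[[0,0,1],[0,0,2],[0,0,3],[0,0,4],[0,0,5],[0,0,6],[0,0,6],[0,0,6],[0,0,6],[0,0,6]],"spin":[0,0,0,0,0,0,0,0,0,0]}'
```

```text
time: 28.85
ee_pos: [0.5925, -0.0218, 0.2563]
eef_rot: [[0.58, -0.814, -0.001], [-0.814, -0.58, -0.0], [-0.0, 0.001, -1.0]]
ft_force: [-8.8, -0.9, 19.1]
width: 0.0161
grip_force: 101.7
```

```bash
python3 -m handwheel '{"linear":[[0,0,-2],[0,0,-4],[0,0,-6],[0,0,-7.5],[0,0,-7.5],[0,0,-7.5],[0,0,-7.5],[0,0,-6],[0,0,-5],[0,0,-5]],"spin":[0,0,0,0,0,0,0,0,0,0]}'; python3 -c "
from h import *
o=ctrl.get_obs();print(o['ee_pos'],o['ft_force'],o['moment'])"
```

```text
time: 30.1
ee_pos: [0.5927, -0.0218, 0.258]
eef_rot: [[0.581, -0.814, -0.0], [-0.814, -0.581, -0.0], [-0.0, 0.0, -1.0]]
ft_force: [1.6, -0.7, -9.5]
width: 0.0166
grip_force: 100.0
[ 0.59266411 -0.02177287  0.25800801] [ 1.62978229 -0.7114404  -9.54407989] [-0.10222619 -0.60901957  0.08768011]
```

Held down against a 7.5 N pull, with almost no moment about x, so both catches are engaged. Pressing once more, then releasing and withdrawing.

```bash
python3 -m handwheel '{"linear":[[0,0,2],[0,0,4],[0,0,5],[0,0,5],[0,0,4],[0,0,3],[0,0,2],[0,0,2],[0,0,2],[0,0,2]],"spin":[0,0,0,0,0,0,0,0,0,0]}' && python3 -m handwheel '{"linear":[[0,0,0],[0,0,0],[0,0,0],[0,0,0],[0,0,-3],[0,0,-15],[0,0,-40],[0,0,-80],[0,0,-120],[0,0,-150]],"spin":[0,0,0,0,0,0,0,0,0,0]}' -0.3 && python3 -m handwheel '{"linear":[[20,50,0],[40,100,0],[60,150,0],[80,200,0],[80,200,0],[80,200,0],[80,200,0],[80,200,0],[80,200,0],[80,200,0]],"spin":[0,0,0,0,0,0,0,0,0,0]}'
python3 - <<'E'
from h import *
for n,boxes in (("side",((280,228,20,24),(330,275,25,32))),("top",((283,238,16,28),(362,228,20,28)))):
    c=eyes.capture(n);im=c["color"];old=cv2.imread(f"pics/{n}0.png");cv2.imwrite(f"pics/{n}_end.png",im)
    for im_,t in((old,"before"),(im,"after")):
        m=cv2.inRange(cv2.cvtColor(im_,cv2.COLOR_BGR2HSV),(105,120,40),(125,255,255))
        print(n,t,[(int(q.sum()/255),[int(q.any(0).argmax())+x,int(q.any(1).argmax())+y,x+w-1-int(q.any(0)[::-1].argmax()),y+h-1-int(q.any(1)[::-1].argmax())]) for x,y,w,h in boxes for q in[m[y:y+h,x:x+w]]])
    m=cv2.inRange(cv2.cvtColor(im,cv2.COLOR_BGR2HSV),(100,120,40),(125,255,255));s=cv2.connectedComponentsWithStats(m)[2];print(s[s[:,4]>60])
    a=np.array(list(circ(c,np.array([.593,-.0218,.03]),.074,0)));print("flange pred",np.r_[a.min(0),a.max(0)].round(1))
E
```

```text
time: 31.35
ee_pos: [0.593, -0.0217, 0.2564]
eef_rot: [[0.581, -0.814, 0.001], [-0.814, -0.581, -0.0], [0.0, -0.0, -1.0]]
ft_force: [-1.9, -1.3, 4.1]
width: 0.0165
grip_force: 101.6
time: 32.6
ee_pos: [0.5929, -0.0217, 0.4093]
eef_rot: [[0.581, -0.814, 0.003], [-0.814, -0.581, -0.0], [0.002, -0.003, -1.0]]
ft_force: [0.1, -0.3, -0.4]
width: 0.0556
grip_force: 0.0
time: 33.85
ee_pos: [0.4765, -0.2027, 0.406]
eef_rot: [[0.581, -0.814, -0.0], [-0.814, -0.581, -0.0], [-0.0, 0.0, -1.0]]
ft_force: [-0.1, 0.5, 0.1]
width: 0.0555
grip_force: 0.0
side before [(177, [283, 232, 298, 249]), (212, [335, 278, 349, 300])]
side after [(5, [293, 232, 296, 233]), (403, [330, 275, 350, 301])]
[[     0      0    640    480 304986]
 [   277    230     75     72   2199]]
flange pred [276.2 243.2 353.8 296.2]
top before [(105, [289, 245, 297, 259]), (114, [366, 235, 375, 250])]
top after [(149, [289, 238, 298, 261]), (227, [362, 230, 375, 255])]
[[     0      0    640    480 304063]
 [    65     46     13      8     95]
 [   627     63     13     16    134]
 [   289    213     87     72   2898]]
flange pred [294.7 211.4 367.7 284.2]
```

The outer edges of both catches in the top view are unchanged (289 and 375), so they've sprung back, and the lid sits at its seated height. Handing in.

```bash
python3 -c "
from rig import workorder
print(workorder.finish_job())"
```

```text
the job is handed in; nothing more can be done
None
```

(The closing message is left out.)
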